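# Lock the pump: feel for the hidden groove with the locking key

## Robot

A 7-joint arm with a two-finger parallel gripper is mounted at the origin on the work surface. World frame = base frame: x ahead of the robot, y to its left, z up, the work surface at z = 0. Lengths are in m, angles in rad, forces in N, time in s.
With the tool pointing down it reaches from about 0.4 to 0.85 m from the base axis. Payload 10.4 kg.
Tool frame: the origin (TCP) lies on the centre line of the jaws, within the pads' length; the fingertips stand 17 mm ahead of it and the grasp point (between the pads) lies 2 mm behind it; z points along the fingers, y is the line along which they close (so a half turn about z gives the same grasp; the last joint's range is limited). The gripper opens to 85 mm and grips with 20 to 120 N. Pads are 22 mm wide; open, the fingers measure 114 mm over their backs; the gripper's body (76 mm by 85 mm) begins 54 mm behind the grasp point. The pads swing forward as they close: fully open they stand 13 mm farther back than shut.
Start: joints at [1.295, 0.332, -0.065, 1.46, 0.022, 1.35, -0.088], TCP at [0.156, -0.605, 0.248] pointing down, gripper open.
Joint ranges: [-2.6, 2.6], [-0.5, 2.12], [-1.47, 1.34], [0.16, 2.42], [-1.27, 4.41], [0.06, 2.06], [-2.6, 2.6]. Speed limits (rad/s): [2.22, 2.22, 2.79, 2.79, 3.14, 3.14, 3.14].

## Interface

Orientations are given as a unit quaternion [x, y, z, w].
In Python, from workcell import sensors, imaging, order, spotter gives the robot as it stands. The module is installed in compiled form; this text tells all that it offers.
- The arm moves only by the shell command python3 -m inch 'ROWS' [FORCE]. ROWS is JSON, a list that holds one entry, the list of rows, each a list of 7 numbers: the shift along the tool's x, y, z in m, then the turn, a rotation vector about the tool's x, y, z in rad, then the closure, from -1 (fully open) to 1 (shut). In form: [[[x, y, z, ax, ay, az, hand], ...]]. A call has 1 to 10 rows; each row is the pose to reach, as a shift and turn from the pose commanded when the call began, along the tool's axes at that moment; what a row does not reach only later rows make up. A row lasts 1/10 s, in which the tool goes at most 50 mm and 8.59 degrees, less where a joint would pass 70% of its speed; a pose out of reach is approached as far as the arm can. A call with a gripper value outside its range is refused whole. The fingers move at their own pace and stop on an object; FORCE is the grip in N (left out, the last holds). Time passes only in rows, so rows that repeat a pose let the fingers close. It gives the time, the measured TCP pose, the force, the opening and the grip force at its end, in the units of the state.
- sensors.get_obs(): the state, without advancing time (a new reading comes with each control period).
- imaging.camera(name): name is "scene" or "top" or "wrist"; returns the picture (384x512x3 uint8, blue, green, red); there is no depth.
- imaging.calibration(name): a dict with "mtx" (3x3 intrinsics, pixels), "R" (3x3) and "t" (3): a world point X has camera coordinates R X + t; the wrist camera has in their place "tool_from_camera" (4x4, takes a point from camera to tool coordinates, whose origin is the TCP and whose axes are the flange's). Camera axes: x right, y down, z forward; pixel columns grow to the right and rows downward; lengths in m; the calibration is good to about 2 mm. A picture is of the moment at which its call begins: read the wrist's pose just before it. calibration takes no time and is no camera call.
- order.hand_in(): hands the job in; it is judged then, once.
Trained networks look in the newest picture that a camera, given by its name, has taken for a name from the list of things; names that differ only in an ending like _2 or _b are one class to them, and where a whole thing is asked for, a point or a joint stands for the part that bears it (a point fixed in the world has none). Each returns a list of dicts, best first, with "conf" (0 to 1); they miss things now and then, are a little off and sometimes report something else, mostly with a low value. They report only what shows in the picture. A call takes as long as a camera call.
- spotter.look_for(label, camera): "pixel" ([column, row] in pixels, amid what is visible of it).
The state is a dict: "clock": time; "joint_pos": joint angles; "joint_velocities": joint speeds; "tau": joint torques, N m; "position": TCP position; "ee_rot": TCP orientation; "ft_force": force on the tool from outside, world axes, zero at the start; "torque": the same for the moment, N m; "grip_width": opening from 0.0 (shut) to 1.0 (fully open); "grasp_force": force on a finger pad.
Only numpy, scipy, OpenCV 4.12 (cv2) and the standard library are available. Lean on these libraries where they do the work, as an engineer would, in place of code of your own. Each camera call takes 0.05 s, during which the arm holds its last target. There are 200 camera calls.

## Task

Take the locking key from its stand, set its sprung blade down on the pump's steel deck in the open window, and drag it gently along the deck, pushing the sprung dust hood back with it, until the blade drops into the hidden groove; stop there. Then press the key straight down until its handle sits on the deck with the blade in the groove, and let go, leaving it standing upright and holding the hood open. Do not shove hard against the pump, and leave the other things on the bench where they are.

Things in the scene. Friction and masses are not known exactly. Their poses are not given: they have to be found in the camera images.
- key_center (a point): Locking key: upright grey ribbed handle, 26 (its x) x 46 (its y) x 130 mm tall, 0.4 kg; this point is half-way up it, 65 mm above its flat underside. A steel blade, 12 mm (x) by 30 mm (y), sticks 34 mm out of the underside on the centre line. Grip its upper half, so that the fingers stay above the pump's walls, across the 26 mm: gripped across the 46 mm it pivots.
- blade_tip (a point): Middle of the flat lower end of the key's blade, on the key's centre line; axes parallel to the key's.
- blade (a joint): How far the sprung blade is pushed up into the handle, m: 0 = fully out (34 mm), 0.026 = stop. Soft spring, 0.8 N at 0, 1.8 N at the stop. A thin steel stem stands 2 mm out of the handle's top, rises as the blade goes in and sinks again when the blade drops into the groove.
- stand: Fixed dark steel block, 70 (x) x 90 (y) x 50 mm tall, origin under its centre, axes parallel to the key's at the start. The key's blade hangs in a pocket (20 x 38 mm) in its middle and the handle rests on its top: lift straight up by 45 mm or more.
- entry (a point): Middle of the open window in the steel deck of the fixed pump, at deck level, 60 mm above the bench. x runs along the deck channel towards and under the hood, y across it, z up. The window is free from 33 mm before this point (a sill, 6 mm high) to 35 mm beyond it (the closed hood's edge). The channel is 72 mm wide; its side walls rise 36 mm above the deck.
- pump: The fixed grey and black pump; origin on the bench, 80 mm along entry's x from the entry point; same axes. Hidden under its hood, one square-edged groove crosses the whole flat deck: 16 mm wide (x), 18 mm deep, its centre anywhere from 60 to 130 mm beyond the entry point. The motor shell starts 180 mm beyond the entry point and, with its switch, rises 100 mm above the deck.
- hood (a joint): Travel of the sliding dust hood along entry's +x, m: 0 = closed, 0.125 = stop. Grey metal, 68 mm wide; its upright front edge reaches from 2 to 36 mm above the deck. A soft spring (1 N closed, 2.5 N at the stop) closes it again. The key's handle pushes it back simply by moving along the channel.
- oil: Bystander: yellow oil bottle, 64 mm across, 170 mm tall; origin under its centre.
- grease: Bystander: white jar with black lid, 60 mm across, 70 mm tall; origin under its centre.
- spanner: Bystander: steel spanner lying flat, 180 mm long; origin under its centre.
- fitting: Bystander: upright brass fitting, 38 mm across, 60 mm tall; origin under its centre.
- spare_knob: Bystander: spare round grey knob standing up, 46 mm across, 66 mm tall; origin under its centre.
- carton: Bystander: small cardboard carton, 110 x 90 x 70 mm; origin under its centre.
- nozzle: Bystander: black spray nozzle lying flat, 165 mm long; origin under its centre.

How it is judged:
On the way, in this order (a step that is already met when the one before it is completed fails the run):
1. the blade rests on the deck in the open window, pressed lightly (z of blade_tip in the frame of entry between -0.004 and 0.004 m and x of blade_tip in the frame of entry between -0.04 and 0.035 m and y of blade_tip in the frame of entry between -0.036 and 0.036 m and contact force between key and pump above 0.2 N), for 0.1 s.
2. the key, still held, has pushed the hood back and its blade has dropped at least 6 mm into the groove (z of blade_tip in the frame of entry below -0.006 m and x of blade_tip in the frame of entry above 0.045 m and value of joint hood above 0.015 m and contact force between the fingers and key above 0.5 N), for 0.1 s.
At the end, for the whole second after the job is handed in: The key stands in the groove by itself: blade tip at least 13 mm below the deck, 45 to 145 mm beyond the entry point and within the channel, handle's underside no more than about 6 mm above the deck, key within 0.2 rad of upright and at rest, hood held open by at least 15 mm (z of blade_tip in the frame of entry below -0.013 m and x of blade_tip in the frame of entry between 0.045 and 0.145 m and y of blade_tip in the frame of entry between -0.036 and 0.036 m and z of key_center in the frame of entry below 0.071 m and angle between key_center's own z axis and vertical below 0.2 rad and value of joint hood above 0.015 m and linear speed of key below 0.02 m/s); the robot touches nothing.
It fails at once if the key is shoved against the pump with more than 90 N (contact forces added up) (contact force between key and pump above 90 N).
It fails at once if a bystander is moved by more than 30 mm (distance of any of oil, grease, spanner, fitting, spare_knob, carton, nozzle from where it was at the start of the episode above 0.03 m).
It also fails if it takes over 45 s, if anything falls off the work surface, if the arm or the gripper's body presses on something with over 40 N, if the wrist force passes 120 N, or if a joint passes its speed limit or range.

## Working session

There is one attempt and no reset: what is moved stays moved. The work goes in short steps, Python scripts to look and compute and a shell command to move; the robot and the scene stay as the last step left them, time stands still between calls to the robot, and variables do not carry over. Pictures are saved under pics/ and viewed, at most 10 in all, crops included, and the job is handed in when it is done.

```bash
mkdir -p pics; python3 - <<'E'
from workcell import sensors, imaging, spotter
import cv2, numpy as np
o=sensors.get_obs();print({k:np.round(v,3).tolist() for k,v in o.items()})
for c in("scene","top"):
    im=imaging.camera(c);cv2.imwrite(f"pics/{c}.png",im)
    k=imaging.calibration(c);print(c,{a:np.round(b,4).tolist() for a,b in k.items()})
    for l in("key_center","stand","pump","hood"):
        print(l,[(np.round(d["pixel"],0).tolist(),round(d["conf"],2)) for d in spotter.look_for(l,c)[:2]])
k=imaging.calibration("wrist");print({a:np.round(b,4).tolist() for a,b in k.items()})
a=cv2.imread("pics/scene.png");b=cv2.imread("pics/top.png")
cv2.imwrite("pics/topbig.png",cv2.resize(b,(800,600),interpolation=cv2.INTER_CUBIC))
E
```

```text
{'clock': 0.0, 'joint_pos': [1.295, 0.333, -0.065, 1.461, 0.022, 1.35, -0.088], 'joint_velocities': [-0.001, 0.0, -0.001, 0.001, 0.002, -0.0, 0.001], 'tau': [0.002, -62.545, 0.05, -39.162, 0.016, 0.01, -0.0], 'position': [0.156, -0.605, 0.248], 'ee_rot': [0.992, 0.126, -0.0, -0.001], 'ft_force': [-0.359, -0.906, -0.663], 'torque': [0.006, -0.001, 0.028], 'grasp_force': 0.0, 'grip_width': 0.998}
scene {'mtx': [[408.1596, 0.0, 255.4066], [0.0, 408.1596, 186.7916], [0.0, 0.0, 1.0]], 'R': [[0.8418, 0.5397, 0.009], [0.3427, -0.5216, -0.7814], [-0.417, 0.6608, -0.624]], 't': [-0.5341, -0.0854, 1.3837]}
key_center [([131.0, 227.0], 0.73)]
stand []
pump [([270.0, 214.0], 0.77)]
hood [([242.0, 192.0], 0.63)]
top {'mtx': [[422.1144, 0.0, 252.97], [0.0, 422.1144, 191.4522], [0.0, 0.0, 1.0]], 'R': [[-0.0007, -0.9999, -0.0172], [-0.9984, 0.0017, -0.0565], [0.0565, 0.0172, -0.9983]], 't': [0.0732, 0.5885, 1.3047]}
key_center [([364.0, 243.0], 0.5)]
stand [([265.0, 177.0], 0.17)]
pump [([264.0, 178.0], 0.74)]
hood [([264.0, 193.0], 0.58)]
{'mtx': [[338.3438, 0.0, 257.2617], [0.0, 338.3438, 197.5654], [0.0, 0.0, 1.0]], 'tool_from_camera': [[-0.0002, -0.955, -0.2965, 0.0763], [1.0, -0.0004, 0.0007, -0.0005], [-0.0008, -0.2965, 0.955, -0.1254], [0.0, 0.0, 0.0, 1.0]]}
```

View pics/topbig.png

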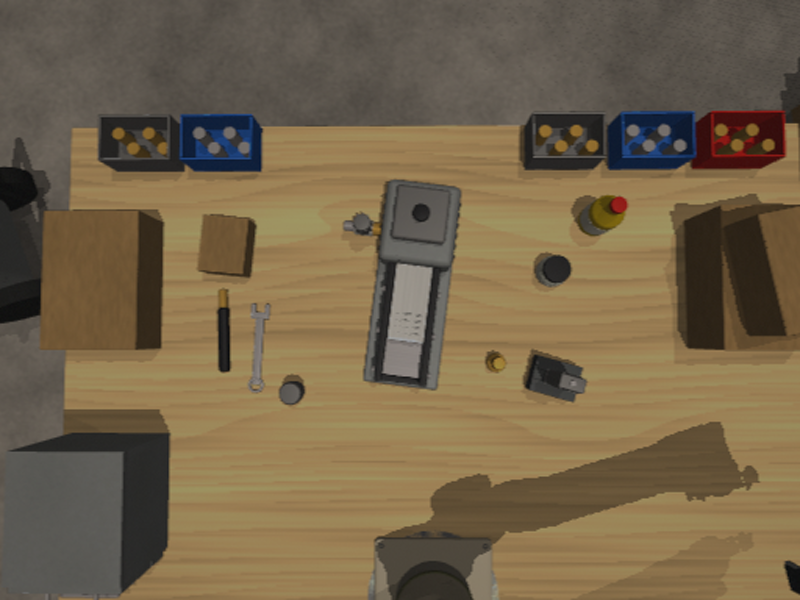

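View pics/scene.png

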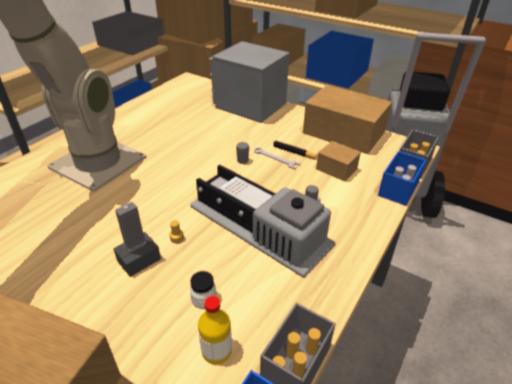

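The top view shows the stand and key at about (553,378) and the pump channel running from (405,375) up to (412,265), with the open window near the bottom. The key handle leans right through perspective. I'll zoom in for corner pixels.

```bash
cat > h.py <<'E'
from workcell import sensors, imaging, spotter
import cv2, numpy as np
from scipy.spatial.transform import Rotation as Ro
def ray(c,px,pose=None):
    k=imaging.calibration(c);d=np.linalg.inv(k["mtx"])@[px[0],px[1],1]
    if c!="wrist":
        R=np.array(k["R"]);return -R.T@k["t"],R.T@d
    T=np.array(k["tool_from_camera"]);R=Ro.from_quat(pose[1]).as_matrix()
    return R@T[:3,3]+pose[0],R@T[:3,:3]@d
def onz(c,px,z,pose=None):
    o,d=ray(c,px,pose);return o+d*(z-o[2])/d[2]
E
python3 - <<'E'
import cv2,numpy as np
b=cv2.imread("pics/top.png")
p=cv2.resize(b[160:256,226:290],(400,600),interpolation=cv2.INTER_CUBIC)  #6.25x
s=cv2.resize(b[215:263,328:380],(400,369),interpolation=cv2.INTER_CUBIC) # 7.69x
o=np.zeros((600,800,3),np.uint8);o[:,:400]=p;o[:369,400:]=s
cv2.imwrite("pics/crop1.png",o)
E
```

```text
(no output)
```

View pics/crop1.png

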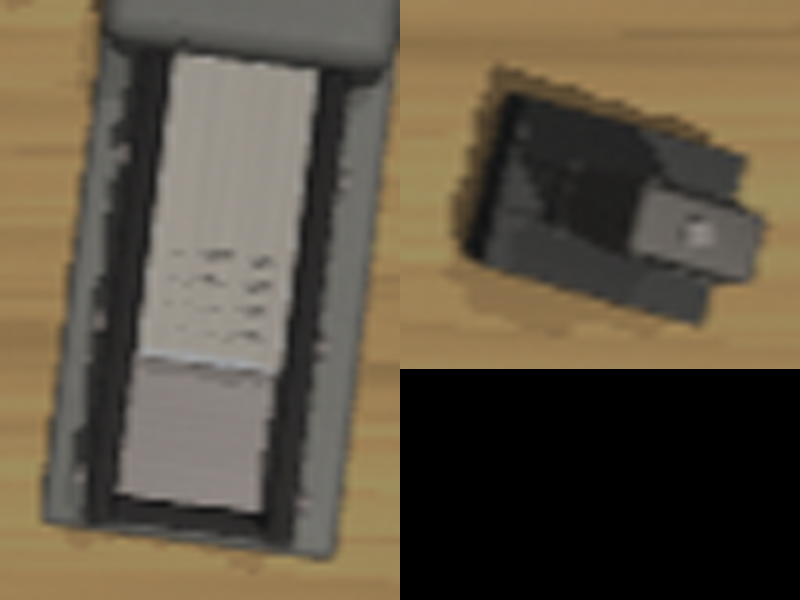

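```bash
python3 - <<'E'
from h import *
P=lambda u,v:(226+(u+.5)/6.25-.5,160+(v+.5)/6.25-.5)
S=lambda u,v:(328+(u-400+.5)/7.69-.5,215+(v+.5)/7.69-.5)
c=[onz("top",S(*q),.05) for q in((515,95),(745,158),(705,325),(482,258))]
print("stand",np.round(c,4),np.mean(c,0).round(4))
d=(c[1]-c[0]+c[2]-c[3]);print("ang y-side",np.degrees(np.arctan2(d[1],d[0])))
print("stem",onz("top",S(698,232),.182))
h=[(140,358),(278,370)];hp=[onz("top",P(*q),.096) for q in h];print("hood edge",np.round(hp,4),np.mean(hp,0))
s=[(117,492),(262,512)];sp=[onz("top",P(*q),.066) for q in s];print("sill",np.round(sp,4),np.mean(sp,0))
tp=[onz("top",P(*q),.096) for q in((174,53),(318,68))];print("hood far",np.round(tp,4))
for a in(0,1):
  d=tp[a]-hp[a];print("axis",np.degrees(np.arctan2(d[1],d[0])))
d=hp[1]-hp[0];print(np.degrees(np.arctan2(d[1],d[0]))+90)
d=sp[1]-sp[0];print(np.degrees(np.arctan2(d[1],d[0]))+90)
d=np.mean(hp,0)-np.mean(sp,0);print("centers",np.degrees(np.arctan2(d[1],d[0])),np.linalg.norm(d[:2]))
# base outline
B=[onz("top",P(*q),.096) for q in((100,70),(45,520),(385,80),(335,555))]
for a in (0,2):
  d=B[a]-B[a+1];print("outer",np.degrees(np.arctan2(d[1],d[0])))
o=sensors.get_obs();print(Ro.from_quat(o["ee_rot"]).as_matrix().round(3))
E
```

```text
stand [[ 0.4787 -0.1993  0.05  ]
 [ 0.454  -0.289   0.05  ]
 [ 0.3888 -0.2723  0.05  ]
 [ 0.4149 -0.1855  0.05  ]] [ 0.4341 -0.2365  0.05  ]
ang y-side -106.03700212255366
stem [ 0.43417198 -0.23734881  0.182     ]
hood edge [[0.5094 0.0858 0.096 ]
 [0.5038 0.0211 0.096 ]] [0.50661722 0.05345302 0.096     ]
sill [[0.4452 0.0977 0.066 ]
 [0.4357 0.0282 0.066 ]] [0.44041642 0.06299376 0.066     ]
hood far [[0.6533 0.0698 0.096 ]
 [0.6461 0.0018 0.096 ]]
axis -6.376848372546418
axis -7.725089880062593
-4.995619409607727
-7.8000771421902755
centers -8.200895964879221 0.06688476455395996
outer -6.897988871960862
outer -6.2774273249726225
[[ 0.968  0.25   0.   ]
 [ 0.25  -0.968 -0.   ]
 [-0.     0.    -1.   ]]
```

```bash
python3 -m inch '[[[0.04,-0.03,-0.04,0,0,-0.11,-1],[0.08,-0.06,-0.04,0,0,-0.22,-1],[0.12,-0.095,-0.04,0,0,-0.34,-1],[0.16,-0.125,-0.04,0,0,-0.45,-1],[0.2,-0.16,-0.04,0,0,-0.57,-1],[0.24,-0.19,-0.04,0,0,-0.7,-1],[0.28,-0.22,-0.04,0,0,-0.82,-1],[0.32,-0.255,-0.04,0,0,-0.93,-1],[0.361,-0.287,-0.04,0,0,-1.04,-1],[0.361,-0.287,-0.04,0,0,-1.04,-1]]]'
python3 - <<'E'
from h import *
o=sensors.get_obs();im=imaging.camera("wrist");p=(o["position"],o["ee_rot"])
print(o["clock"],np.round(p[0],4),np.round(p[1],4),np.round(o["joint_pos"],2),np.abs(o["joint_velocities"]).max())
np.savez("w1.npz",p=p[0],q=p[1]);cv2.imwrite("pics/w1.png",cv2.resize(im,(768,576)))
E
```

```text
clock: 1.5
position: [0.4365, -0.2325, 0.2888]
ee_rot: [0.795, 0.606, 0.001, 0.0]
ft_force: [0.4, -0.6, -0.2]
grip_width: 1.001
grasp_force: 0.0
1.5 [ 0.4365 -0.2325  0.2888] [7.954e-01 6.061e-01 6.000e-04 4.000e-04] [ 0.88  0.05 -0.5   1.71  0.02  1.38  0.11] 0.5377478530095197
```

View pics/w1.png

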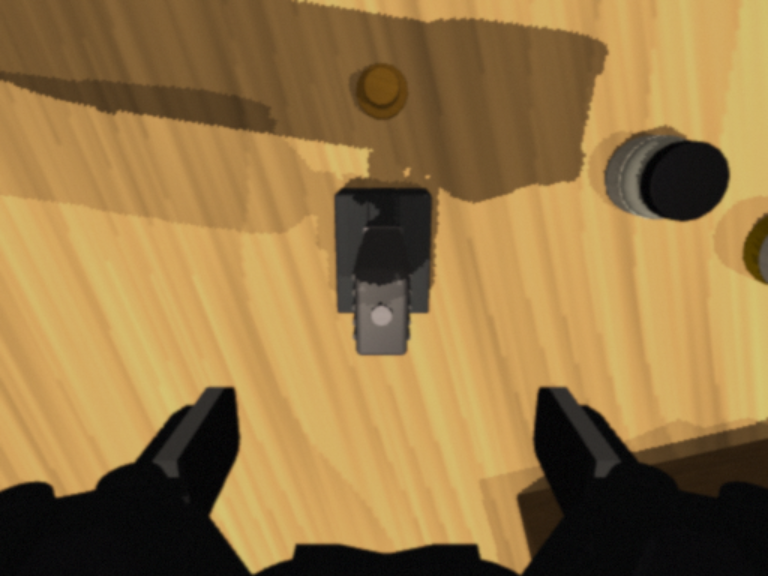

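The wrist view shows the key aligned upright in the picture, with its stem at (381,316) of 768 and both pairs of edges straight. So the yaw is right.

```bash
python3 - <<'E'
from h import *
w=np.load("w1.npz");x=onz("wrist",(381/1.5-.17,316/1.5-.17),.182,(w["p"],w["q"]));o=sensors.get_obs()
R=Ro.from_quat(o["ee_rot"]);print(x,o["position"],o["joint_velocities"].round(2) if hasattr(o["joint_velocities"],"round") else o["joint_velocities"],np.degrees(np.arctan2(*R.as_matrix()[[1,0],1])))
for k in(x,np.array([.4342,-.2371,.182])):
  print(R.inv().apply(np.r_[k[:2],.156]-o["position"]).round(4))
E
```

```text
[ 0.43303452 -0.2373841   0.182     ] [ 0.43775892 -0.23066912  0.28878771] [ 0.04 -0.01  0.05  0.01 -0.    0.    0.07] -15.418453060241509
[-0.0079 -0.003   0.1328]
[-0.0073 -0.0019  0.1328]
```

```bash
python3 -m inch '[[[0,0,0.02,0,0,-0.01,-1],[0,0,0.04,0,0,-0.01,-1],[0,0,0.04,0,0,-0.01,-1],[0,0,0.04,0,0,-0.01,-1]]]'
python3 - <<'E'
from h import *
o=sensors.get_obs()
R=Ro.from_quat(o["ee_rot"]);print(o["position"],np.degrees(np.arctan2(*R.as_matrix()[[1,0],1])))
print(R.inv().apply(np.r_[.4337,-.2373,.156]-o["position"]).round(4))
E
```

```text
clock: 1.95
position: [0.434, -0.2372, 0.2488]
ee_rot: [0.795, 0.606, -0.0, -0.0]
ft_force: [0.6, 0.5, -0.3]
grip_width: 1.001
grasp_force: 0.0
[ 0.43396168 -0.23720772  0.24877901] -15.382406264190966
[-0.0002 -0.0002  0.0928]
```

Centred; go down and grip.

```bash
python3 -m inch '[[[0,0,0.03,0,0,0.01,-1],[0,0,0.06,0,0,0.01,-1],[0,0,0.085,0,0,0.01,-1],[0,0,0.093,0,0,0.01,-1],[0,0,0.093,0,0,0.01,-1],[0,0,0.093,0,0,0.01,1],[0,0,0.093,0,0,0.01,1],[0,0,0.093,0,0,0.01,1],[0,0,0.093,0,0,0.01,1],[0,0,0.093,0,0,0.01,1]]]' 60
```

```text
clock: 2.95
position: [0.434, -0.237, 0.156]
ee_rot: [0.798, 0.602, -0.0, 0.0]
ft_force: [-4.0, 1.5, 6.1]
grip_width: 0.294
grasp_force: 58.4
```

```bash
python3 -m inch '[[[0,0,0,0,0,0,1],[0,0,0,0,0,0,1],[0,0,0,0,0,0,1]]]'
```

```text
clock: 3.25
position: [0.434, -0.2371, 0.156]
ee_rot: [0.798, 0.602, -0.0, 0.0]
ft_force: [-2.3, 0.3, 5.7]
grip_width: 0.303
grasp_force: 58.4
```

```bash
python3 -m inch '[[[0,0,-0.02,0,0,0,1],[0,0,-0.05,0,0,0,1],[0,0,-0.09,0,0,0,1],[0,0,-0.13,0,0,0,1],[0.02,-0.003,-0.14,0,0,-0.02,1],[0.05,-0.008,-0.14,0,0,-0.05,1],[0.09,-0.015,-0.14,0,0,-0.08,1],[0.13,-0.022,-0.14,0,0,-0.11,1],[0.17,-0.028,-0.14,0,0,-0.14,1],[0.21,-0.035,-0.14,0,0,-0.155,1]]]'
```

```text
clock: 4.25
position: [0.4567, -0.0217, 0.2933]
ee_rot: [0.748, 0.664, -0.001, -0.001]
ft_force: [0.9, 0.3, -3.5]
grip_width: 0.293
grasp_force: 60.1
```

```bash
python3 - <<'E'
from h import *
o=sensors.get_obs();R=Ro.from_quat(o["ee_rot"]).as_matrix();print(R.round(3))
print(R.T@(np.array([.4675,.0586,.296])-o["position"]))
E
```

```text
[[ 0.119  0.993 -0.003]
 [ 0.993 -0.119  0.   ]
 [-0.    -0.003 -1.   ]]
[ 0.08101609  0.00120588 -0.00273136]
```

```bash
python3 -m inch '[[[0.035,0,0,0,0,0,1],[0.065,0,0,0,0,0,1],[0.085,0,0,0,0,0,1],[0.085,0,0,0,0,0,1],[0.085,0,0,0,0,0,1],[0.085,0,0,0,0,0,1]]]'
python3 - <<'E'
from h import *
o=sensors.get_obs();im=imaging.camera("wrist");p=(o["position"],o["ee_rot"]);print(p)
s=imaging.camera("scene")
np.savez("w2.npz",p=p[0],q=p[1])
b=np.zeros((600,800,3),np.uint8);b[:384,:512]=im;b[384:600,:]=0
cv2.imwrite("pics/w2.png",cv2.resize(im,(768,576)));cv2.imwrite("pics/s2.png",cv2.resize(s[110:270,150:350],(800,640))[:600])
E
```

```text
clock: 4.85
position: [0.4677, 0.0588, 0.2943]
ee_rot: [0.749, 0.662, -0.001, -0.0]
ft_force: [-0.1, -0.2, -4.4]
grip_width: 0.295
grasp_force: 60.0
(array([0.46772049, 0.0587647 , 0.29426527]), array([ 7.49161120e-01,  6.62387238e-01, -7.85566999e-04, -3.83021120e-04]))
```

View pics/w2.png

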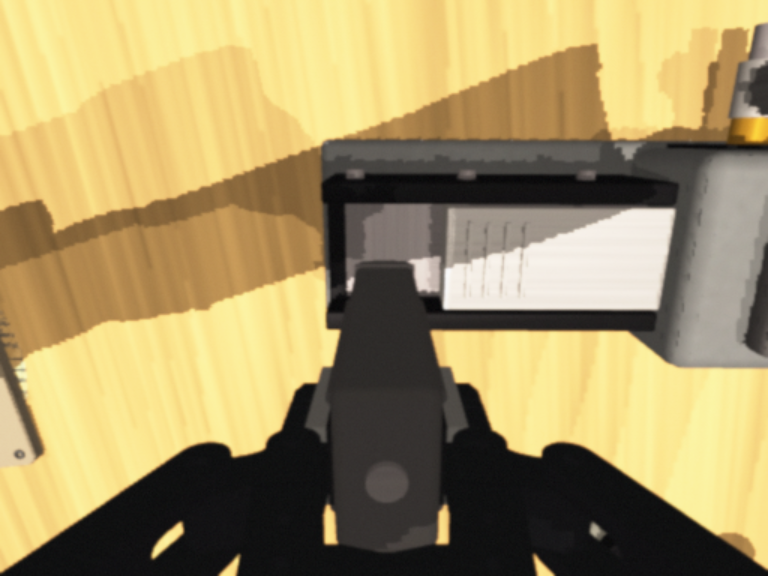

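View pics/s2.png

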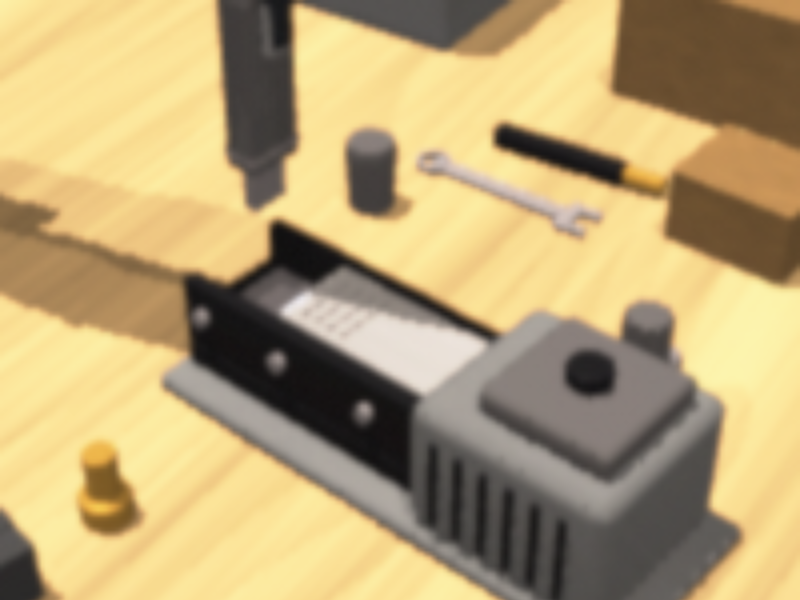

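The wrist view shows the walls horizontal, so the yaw is good. The hood edge is at u≈445 and v 207–310, the sill is near u≈345, and the key hangs over the window. I'll check the offset in numbers.

```bash
python3 - <<'E'
from h import *
w=np.load("w2.npz");p=(w["p"],w["q"]);R=Ro.from_quat(p[1]).as_matrix()
for n,u,v,z in(("hoodA",448,207,.096),("hoodB",443,310,.096),("hoodfarA",675,207,.096),("hoodfarB",660,312,.096),("wall far top out",500,176,.096),("wall near inner",500,312,.096),("wall near out",500,328,.096),("sill",345,240,.066)):
  x=onz("wrist",(u/1.5-.17,v/1.5-.17),z,p);print(n,x.round(4),(R.T@(x-p[0])).round(4))
E
```

```text
hoodA [0.511  0.0886 0.096 ] [0.035  0.0396 0.1982]
hoodB [0.5016 0.0204 0.096 ] [-0.0338  0.0387  0.1982]
hoodfarA [0.6534 0.071  0.096 ] [0.035  0.1831 0.1979]
hoodfarB [0.6466 0.0011 0.096 ] [-0.0352  0.1849  0.198 ]
wall far top out [0.5447 0.1037 0.096 ] [0.0542 0.0712 0.1981]
wall near inner [0.5396 0.0143 0.096 ] [-0.0352  0.0772  0.1982]
wall near out [0.539  0.0027 0.096 ] [-0.0468  0.0779  0.1982]
sill [0.4399 0.0702 0.066 ] [ 0.0081 -0.0286  0.2283]
```

```bash
python3 -m inch '[[[0,0,0.03,0,0,0,1],[0,0,0.06,0,0,0,1],[0,0,0.08,0,0,0,1],[0,0,0.09,0,0,0,1],[0,0,0.096,0,0,0,1],[0,0,0.1,0,0,0,1],[0,0,0.103,0,0,0,1],[0,0,0.106,0,0,0,1],[0,0,0.106,0,0,0,1],[0,0,0.106,0,0,0,1]]]'
python3 - <<'E'
from h import *
print(sensors.get_obs()["position"])
im=imaging.camera("wrist");s=imaging.camera("scene");cv2.imwrite("pics/w3.png",im)
b=np.zeros((384,800,3),np.uint8);b[:,:400]=im[:,56:456];b[:,400:]=cv2.resize(s[110:206,170:270],(400,384));cv2.imwrite("pics/c3.png",b)
E
```

```text
clock: 5.95
position: [0.4688, 0.0589, 0.1897]
ee_rot: [0.749, 0.662, 0.0, 0.0]
ft_force: [-1.0, -0.2, -1.7]
grip_width: 0.293
grasp_force: 60.2
[0.46882393 0.05890885 0.1897042 ]
```

View pics/c3.png

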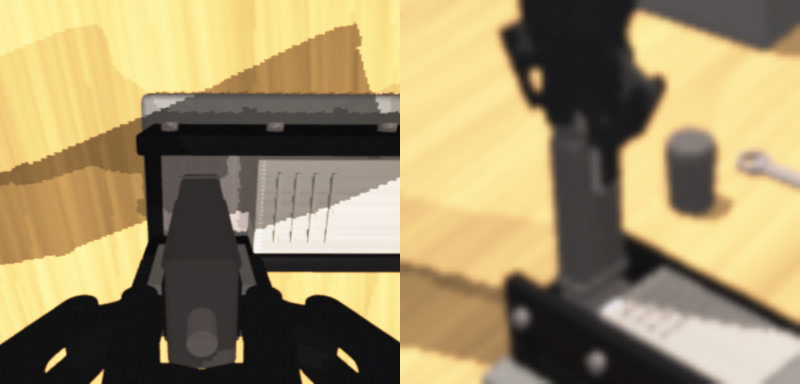

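The stem now stands well out of the handle top at (200,335), so the blade is on the deck and pushed in about 10 mm. Start the drag along tool +y; the groove cannot begin before about 60 mm.

```bash
python3 -m inch '[[[0,0.004,0.001,0,0,0,1],[0,0.009,0.001,0,0,0,1],[0,0.014,0.001,0,0,0,1],[0,0.019,0.001,0,0,0,1],[0,0.024,0.001,0,0,0,1],[0,0.029,0.001,0,0,0,1],[0,0.034,0.001,0,0,0,1],[0,0.039,0.001,0,0,0,1],[0,0.044,0.001,0,0,0,1],[0,0.05,0.001,0,0,0,1]]]'
```

```text
clock: 7.05
position: [0.5184, 0.0528, 0.1882]
ee_rot: [0.749, 0.662, -0.0, -0.0]
ft_force: [-3.1, 0.7, -0.8]
grip_width: 0.298
grasp_force: 60.3
```

```bash
python3 -m inch '[[[0,0.002,0,0,0,0,1],[0,0.004,0,0,0,0,1],[0,0.006,0,0,0,0,1],[0,0.008,0,0,0,0,1],[0,0.01,0,0,0,0,1],[0,0.012,0,0,0,0,1],[0,0.014,0,0,0,0,1]]]'
```

```text
clock: 7.75
position: [0.5321, 0.051, 0.1882]
ee_rot: [0.749, 0.662, -0.0, -0.0]
ft_force: [-2.8, 0.7, -3.3]
grip_width: 0.297
grasp_force: 60.3
```

Vertical force changed from -0.8 to -3.3 N (about -4.4 N hanging free). That may be the drop, so I'll check the stem.

```bash
python3 - <<'E'
from h import *
o=sensors.get_obs();print(np.round(o["ft_force"],2),o["position"])
im=imaging.camera("wrist");a=cv2.imread("pics/w3.png");cv2.imwrite("pics/w4.png",im)
s=np.hstack([a[284:384,206:306],im[284:384,206:306]]);cv2.imwrite("pics/c4.png",cv2.resize(s,(800,400)))
E
```

```text
[-2.79  0.74 -3.3 ] [0.53210277 0.05098473 0.18823618]
```

View pics/c4.png

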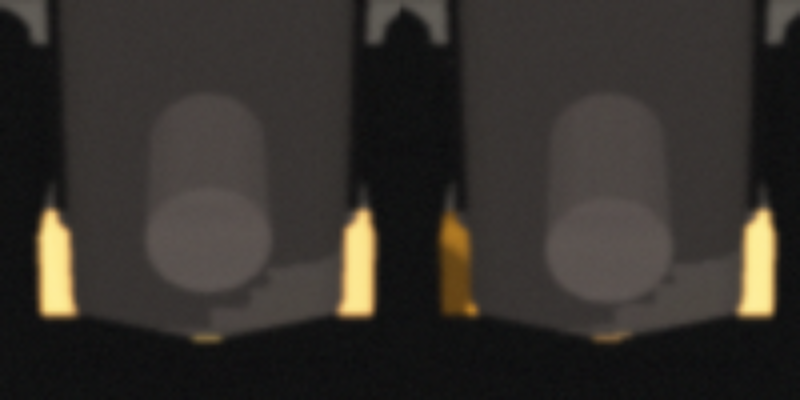

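The stem is still fully up (left: at touchdown; right: now, 1–2 mm higher), so it has not dropped. Continue in short 6 mm drags with an automatic stem check.

```bash
cat > stem.py <<'E'
from h import *
o=sensors.get_obs();im=imaging.camera("wrist");a=cv2.imread("pics/w4.png")
f=lambda i:i[300:365,240:276].astype(float)
print("stem diff",np.abs(f(im)-f(a)).mean().round(2),"x",round(((o["position"][0]-.4725)/.9925)*1000,1));cv2.imwrite("pics/last.png",im)
E
python3 -m inch '[[[0,0.002,0,0,0,0,1],[0,0.004,0,0,0,0,1],[0,0.006,0,0,0,0,1],[0,0.006,0,0,0,0,1]]]'; python3 stem.py
```

```text
clock: 8.2
position: [0.5383, 0.0502, 0.1883]
ee_rot: [0.749, 0.662, 0.0, 0.0]
ft_force: [-2.4, -1.2, -2.9]
grip_width: 0.297
grasp_force: 60.3
stem diff 1.57 x 66.3
```

```bash
python3 -m inch '[[[0,0.002,0,0,0,0,1],[0,0.004,0,0,0,0,1],[0,0.006,0,0,0,0,1],[0,0.006,0,0,0,0,1]]]'; python3 stem.py
```

```text
clock: 8.65
position: [0.5443, 0.0495, 0.1883]
ee_rot: [0.749, 0.662, 0.0, 0.0]
ft_force: [-0.6, -0.2, -2.6]
grip_width: 0.298
grasp_force: 60.4
stem diff 1.69 x 72.3
```

```bash
python3 -m inch '[[[0,0.002,0,0,0,0,1],[0,0.004,0,0,0,0,1],[0,0.006,0,0,0,0,1],[0,0.006,0,0,0,0,1]]]'; python3 stem.py
```

```text
clock: 9.1
position: [0.5502, 0.0488, 0.1883]
ee_rot: [0.749, 0.662, 0.0, 0.0]
ft_force: [-2.0, -0.4, -1.8]
grip_width: 0.301
grasp_force: 60.4
stem diff 1.53 x 78.3
```

```bash
python3 -m inch '[[[0,0.002,0,0,0,0,1],[0,0.004,0,0,0,0,1],[0,0.006,0,0,0,0,1],[0,0.006,0,0,0,0,1]]]'; python3 stem.py
```

```text
clock: 9.55
position: [0.5562, 0.0481, 0.1883]
ee_rot: [0.749, 0.662, 0.0, 0.0]
ft_force: [-2.3, -1.7, -1.9]
grip_width: 0.299
grasp_force: 60.4
stem diff 1.88 x 84.3
```

```bash
python3 -m inch '[[[0,0.002,0,0,0,0,1],[0,0.004,0,0,0,0,1],[0,0.006,0,0,0,0,1],[0,0.006,0,0,0,0,1]]]'; python3 stem.py
```

```text
clock: 10.0
position: [0.5621, 0.0474, 0.1883]
ee_rot: [0.749, 0.662, 0.0, 0.0]
ft_force: [-2.3, -1.4, -2.5]
grip_width: 0.296
grasp_force: 60.4
stem diff 1.85 x 90.3
```

```bash
python3 -m inch '[[[0,0.002,0,0,0,0,1],[0,0.004,0,0,0,0,1],[0,0.006,0,0,0,0,1],[0,0.006,0,0,0,0,1]]]'; python3 stem.py
```

```text
clock: 10.45
position: [0.568, 0.0466, 0.1883]
ee_rot: [0.749, 0.662, 0.0, 0.0]
ft_force: [-1.8, -1.3, -1.4]
grip_width: 0.3
grasp_force: 60.4
stem diff 1.77 x 96.3
```

```bash
python3 -m inch '[[[0,0.002,0,0,0,0,1],[0,0.004,0,0,0,0,1],[0,0.006,0,0,0,0,1],[0,0.006,0,0,0,0,1]]]'; python3 stem.py
```

```text
clock: 10.9
position: [0.574, 0.0459, 0.1883]
ee_rot: [0.749, 0.662, 0.0, 0.0]
ft_force: [-2.4, -0.6, -1.7]
grip_width: 0.296
grasp_force: 60.4
stem diff 1.98 x 102.3
```

```bash
python3 -m inch '[[[0,0.002,0,0,0,0,1],[0,0.004,0,0,0,0,1],[0,0.006,0,0,0,0,1],[0,0.006,0,0,0,0,1]]]'; python3 stem.py
```

```text
clock: 11.35
position: [0.58, 0.0451, 0.1883]
ee_rot: [0.749, 0.662, 0.0, 0.0]
ft_force: [-3.0, -0.5, -2.3]
grip_width: 0.295
grasp_force: 60.4
stem diff 1.92 x 108.3
```

```bash
python3 -m inch '[[[0,0.002,0,0,0,0,1],[0,0.004,0,0,0,0,1],[0,0.006,0,0,0,0,1],[0,0.006,0,0,0,0,1]]]'; python3 stem.py
```

```text
clock: 11.8
position: [0.5859, 0.0444, 0.1883]
ee_rot: [0.749, 0.662, 0.0, 0.0]
ft_force: [-0.9, -1.5, -1.3]
grip_width: 0.295
grasp_force: 60.4
stem diff 2.03 x 114.3
```

```bash
python3 -m inch '[[[0,0.002,0,0,0,0,1],[0,0.004,0,0,0,0,1],[0,0.006,0,0,0,0,1],[0,0.006,0,0,0,0,1]]]'; python3 stem.py; python3 - <<'E'
import cv2,numpy as np
f=lambda n:cv2.imread(f"pics/{n}.png")[284:384,206:306]
print(np.abs(f("w3").astype(float)-f("w4"))[16:81,34:70].mean())
cv2.imwrite("pics/c5.png",cv2.resize(np.hstack([f("w4"),f("last")]),(800,400)))
E
```

```text
clock: 12.25
position: [0.5919, 0.0436, 0.1883]
ee_rot: [0.749, 0.662, 0.0, 0.0]
ft_force: [-2.4, -1.7, -2.6]
grip_width: 0.301
grasp_force: 60.4
stem diff 2.22 x 120.3
2.8052706552706552
```

View pics/c5.png

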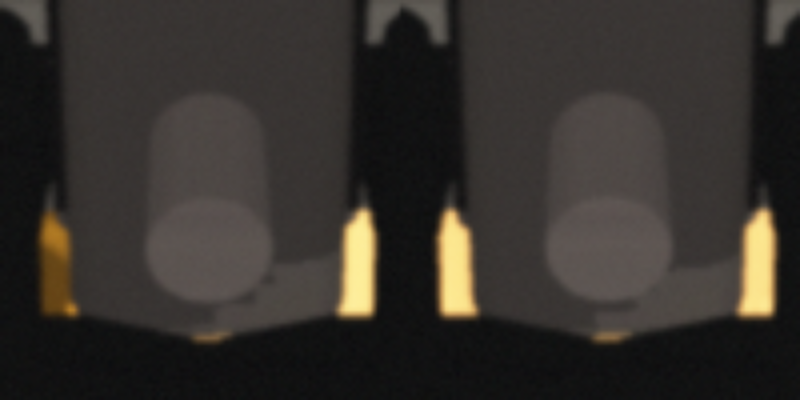

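The stem is unchanged and still up, so the metric works. The groove lies further on, at 120–130 mm; I'll use smaller steps.

```bash
python3 -m inch '[[[0,0.002,0,0,0,0,1],[0,0.003,0,0,0,0,1],[0,0.004,0,0,0,0,1],[0,0.004,0,0,0,0,1]]]'; python3 stem.py
```

```text
clock: 12.7
position: [0.5957, 0.0432, 0.1882]
ee_rot: [0.749, 0.662, 0.0, 0.0]
ft_force: [-1.9, -0.3, -3.1]
grip_width: 0.293
grasp_force: 65.0
stem diff 13.1 x 124.2
```

```bash
python3 -m inch '[[[0,0.001,0,0,0,0,1],[0,0.002,0,0,0,0,1],[0,0.003,0,0,0,0,1],[0,0.003,0,0,0,0,1]]]'; python3 stem.py
```

```text
clock: 13.15
position: [0.5986, 0.0428, 0.1882]
ee_rot: [0.749, 0.662, 0.0, -0.0]
ft_force: [-2.0, -0.6, -3.8]
grip_width: 0.295
grasp_force: 64.9
stem diff 13.09 x 127.1
```

The blade dropped at about 124 mm (stem difference jumped to 13) with no side force. I'll back off 1.5 mm to centre it in the groove, then press down.

```bash
python3 -m inch '[[[0,-0.001,0,0,0,0,1],[0,-0.0015,0,0,0,0,1],[0,-0.0015,0.003,0,0,0,1],[0,-0.0015,0.006,0,0,0,1],[0,-0.0015,0.009,0,0,0,1],[0,-0.0015,0.012,0,0,0,1],[0,-0.0015,0.015,0,0,0,1],[0,-0.0015,0.018,0,0,0,1],[0,-0.0015,0.019,0,0,0,1],[0,-0.0015,0.019,0,0,0,1]]]'; python3 stem.py
```

```text
clock: 14.2
position: [0.597, 0.0431, 0.1691]
ee_rot: [0.749, 0.662, 0.0, -0.0]
ft_force: [-1.1, 1.1, -3.4]
grip_width: 0.298
grasp_force: 65.1
stem diff 3.74 x 125.5
```

```bash
python3 -m inch '[[[0,0,0.001,0,0,0,1],[0,0,0.002,0,0,0,1],[0,0,0.003,0,0,0,1],[0,0,0.003,0,0,0,1]]]'; python3 stem.py
```

```text
clock: 14.65
position: [0.597, 0.0431, 0.1662]
ee_rot: [0.749, 0.662, 0.0, 0.0]
ft_force: [-2.1, 1.6, -1.7]
grip_width: 0.297
grasp_force: 65.2
stem diff 5.67 x 125.5
```

```bash
python3 -m inch '[[[0,0,0.001,0,0,0,1],[0,0,0.002,0,0,0,1],[0,0,0.002,0,0,0,1]]]'; python3 stem.py
```

```text
clock: 15.0
position: [0.5972, 0.0433, 0.1658]
ee_rot: [0.749, 0.662, 0.0, 0.0]
ft_force: [-8.2, 0.0, 11.9]
grip_width: 0.295
grasp_force: 67.0
stem diff 5.75 x 125.6
```

Seated: TCP stopped at 0.166 with about 15 N up. Relax, open partly, and withdraw straight up.

```bash
python3 -m inch '[[[0,0,-0.001,0,0,0,1],[0,0,-0.001,0,0,0,0.05],[0,0,-0.001,0,0,0,0.05],[0,0,-0.001,0,0,0,0.05],[0,0,-0.001,0,0,0,0.05],[0,0,-0.001,0,0,0,0.05]]]'; python3 stem.py
```

```text
clock: 15.65
position: [0.5971, 0.0429, 0.1653]
ee_rot: [0.749, 0.662, 0.0, 0.0]
ft_force: [-0.2, 0.5, 0.9]
grip_width: 0.473
grasp_force: 0.0
stem diff 10.36 x 125.6
```

```bash
python3 -m inch '[[[0,0,-0.01,0,0,0,0.05],[0,0,-0.03,0,0,0,0.05],[0,0,-0.06,0,0,0,0.05],[0,0,-0.09,0,0,0,0.05],[0,0,-0.11,0,0,0,0.05],[0,0,-0.12,0,0,0,0.05],[0,0,-0.12,0,0,0,0.05],[0,0,-0.12,0,0,0,0.05]]]'; python3 stem.py; python3 - <<'E'
from workcell import imaging
import cv2,numpy as np
s=imaging.camera("scene");w=cv2.imread("pics/last.png")
b=np.hstack([cv2.resize(s[90:282,160:360],(400,384)),w[:,90:490]]);cv2.imwrite("pics/fin.png",b)
E
```

```text
clock: 16.5
position: [0.5967, 0.0429, 0.2844]
ee_rot: [0.749, 0.662, -0.0, -0.0]
ft_force: [-0.4, -0.4, 0.4]
grip_width: 0.477
grasp_force: 0.0
stem diff 145.02 x 125.1
```

View pics/fin.png

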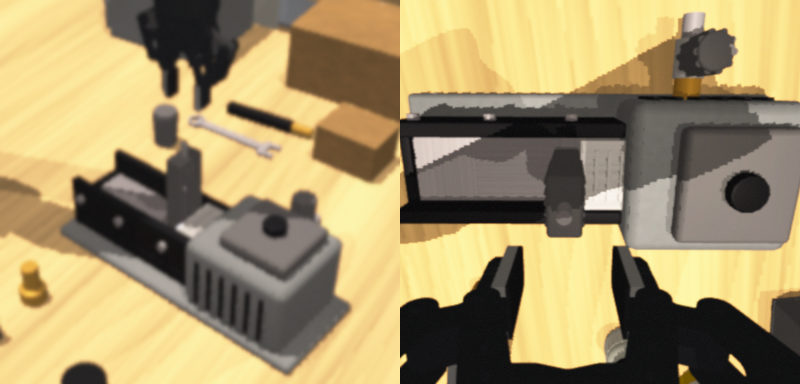

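The key stands upright at (180,185) in the left half of the picture, with the hood held open behind it and the gripper clear.

```bash
python3 -c "
from workcell import order
print(order.hand_in())"
```

```text
the job is handed in; nothing more can be done
None
```

The job is handed in (no verdict was returned): the key is pressed down in the groove about 125 mm beyond the entry point, standing upright on its own and holding the hood open, with the gripper clear and about 16.5 s used.

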